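# Load a speed-controller board into the microscope stage's sprung holder

## Task

Load the long finned board into the microscope stage's board holder: with the board's end draw back the sprung curved arm, set the board down flat on the stage plate, long side against the back rail and its other end against the end stop. Ease it home under control and let go only when it touches both fixed edges, so that it never snaps or is pressed hard against anything and the arm is left holding it. Leave the other things where they are.

Things in the scene. Friction and masses are not known exactly. Their poses are not given: they have to be found in the camera images.
- long_board_mid (a point): Centre, half-way up (15 mm above its underside), of the board to load: the longest of three loose boards, dark, 34 mm (its x) by 76 mm (its y), with a silvery finned block on its middle. Grip it squarely by the block's two long flat sides. About 50 g, alike end for end. z is up. It starts flat on the mat, whose top is 2 mm above the table.
- long_board: The same board, same axes; origin at the centre of its underside. The plate is 4 mm thick; the finned block is 20 mm (x) by 40 mm (y) and 22 mm tall, so 26 mm over all.
- corner (a point): Inner corner of the fixed edge, level with the stage plate's top (30 mm above the table). Its axes turn with the stage: +x points towards the back rail, +y towards the end stop, z up. Loaded, the board's middle lies 17 mm along -x, 38 mm along -y and 15 mm above this point, its long axis along the back rail.
- fence: The fixed edge: a dark L-shaped steel bracket screwed on the plate; origin and axes as the corner. The back rail's face runs 66 mm from the corner along -y, the end stop's face 32 mm along -x. Both are 5 mm high above the plate and 14 mm wide; on the end stop's outer part two screw heads rise 2.5 mm more.
- holder: The whole stage with bracket and curved arm, fixed to the table: 150 mm (x) by 200 mm (y), plate top 30 mm up, a travel knob sticking out at its -y end; plate, bracket and arm are smooth metal (friction about 0.25). Origin at the centre of its underside; the corner lies at +20 mm in x and +45 mm in y.
- clip_nose (a point): Axis of the round upright nose of the thin curved arm (radius 5 mm, from 1 to 14 mm above the plate), 8 mm above the plate. The arm is pivoted near the back, bows out towards -y and ends in a flared tip. Its nose presses on the middle of the board's free end, towards +y. Empty, it stands 9 mm nearer the end stop than when loaded: a board fits only once it is drawn back along -y.
- springarm (a joint): Swing of the curved arm about its upright pivot, rad: 0 at rest, about 0.15 with the board loaded, 0.5 fully back (61 mm from pivot to nose). Its spring pushes about 2.5 N at the nose at rest, 4 N loaded, 5.5 N at 0.3 rad; it does not stay back by itself.
- short_board: Shorter board, 34 by 52 mm, with a finned block 12 mm tall, loose on the mat: stays. Origin under its middle.
- square_board: Square board, 38 by 38 mm, with low connectors, loose on the mat: stays. Origin under its middle.
- motor_a: Small motor, 28 mm wide, 31 mm tall with its shaft, standing loose: stays. Origin under it.
- motor_b: Second such motor: stays.
- screw_cup: Small steel bowl, 56 mm wide, 28 mm tall, loose: stays. Origin under it.
- propeller: Three-bladed propeller, 116 mm across, lying flat: stays. Origin under its hub.
- driver: Screwdriver, 160 mm, lying on the mat: stays.
Not all that is in view belongs to the job. Leave any blue or green look-alike of the long_board alone.

How it is judged:
By the outcome, as a careful person would: the job done as asked, in the order asked, and still so for the second after the job is handed in, with the robot touching nothing.
It also fails if it takes over 61 s, if anything falls off the work surface, if the arm or the gripper's body presses on something with over 40 N, if the wrist force passes 120 N, or if a joint passes its speed limit or range.

## Robot

A 6-joint arm with a two-finger parallel gripper is mounted at the origin on the work surface. World frame = base frame: x ahead of the robot, y to its left, z up, the work surface at z = 0. Lengths are in mm, angles in degrees, forces in N, time in s.
With the tool pointing down it reaches from about 375 to 900 mm from the base axis. Payload 3.1 kg.
Tool frame: the origin (TCP) lies at the very end of the fingers, on their centre line; the grasp point (between the pads) lies 19 mm behind it; x points along the fingers, y is the direction in which the jaws open and shut, and the axes are right-handed (so a half turn about x gives the same grasp; the last joint's range is limited). The gripper opens to 85 mm and grips with 20 to 120 N. Pads are 22 mm wide; open, the fingers measure 114 mm over their backs; the gripper's body (76 mm by 85 mm) begins 54 mm behind the grasp point. The pads swing forward as they close: fully open they stand 13 mm farther back than shut.
Start: joints at [-78.123, 30.224, 82.088, -0, 67.689, -10.227], TCP at [235.208, -579.028, 202.71] pointing down, gripper open.
Joint ranges: [-176.69, 176.69], [-43.24, 126.21], [12.49, 139.97], [-82, 262], [0, 151.66], [-163.58, 163.58]. Speed limits (degrees/s): [159.86, 159.86, 180, 180, 180, 180].

## Interface

Orientations are given as a 3x3 rotation matrix whose columns are the frame's x, y, z axes.
In Python, from plant import manip gives the robot as it stands. Calls block until the motion is done:
- manip.reach(position, orientation): joint-space move of the TCP to a pose.
- manip.move_linear(position, attitude=None, feed=150): straight line of the TCP; attitude=None keeps the orientation; feed is the mean speed in mm/s.
- manip.move_joints(angles): joint-space move.
- manip.gripper_open() and manip.close_gripper(): open the fingers fully, or close them until they stop; the grip force is fixed at half the most.
- manip.sleep(seconds).
- manip.ik(position, orientation): joint angles nearest the present ones, or None.
- manip.snapshot(name): name is "scene" or "top"; returns a dict with "color" (420x560x3 uint8, red, green, blue), "z_map" (420x560 float32, mm along the optical axis (not along the pixel's ray), 0 where there is no reading), "fx", "fy", "cx", "cy" (pixels), "k1" (the pictures are not rectified: a ray, as slopes to the right and down, at radius r is drawn at 1 + k1 r^2 times it, then the intrinsics apply), "T" (4x4, takes a point from camera to world coordinates). Camera axes: x right, y up, looking along -z (the intrinsics and any distortion apply to the point x, -y, -z); pixel columns grow to the right and rows downward; lengths in mm; the calibration is good to about 2 mm. A picture is of the moment at which its call begins.
A pose or a line that the arm cannot do raises manip.MotionError and nothing moves.
- manip.close_job(): hands the job in, once; it reports no verdict.
Readings, each from a call of its own:
- manip.current_time(): time.
- manip.current_joints(): joint angles.
- manip.current_qvel(): joint speeds.
- manip.current_joint_efforts(): joint torques, N m.
- manip.current_eef_pos(): TCP position.
- manip.current_tool_rot(): TCP orientation.
- manip.current_wrist_force(): force on the tool from outside, world axes, zero at the start.
- manip.current_ft_torque(): the same for the moment, N m.
- manip.current_finger_gap(): finger opening in mm.
Only numpy, scipy, OpenCV 4.12 (cv2) and the standard library are available. Lean on these libraries where they do the work, as an engineer would, in place of code of your own. Each camera call takes 0.05 s, during which the arm holds its last target.

## Working session

There is one attempt and no reset: what is moved stays moved. The work goes in short steps, each a Python script; the robot and the scene stay as the last script left them, time stands still between calls to the robot, and variables do not carry over. Pictures are saved under pics/ and viewed, and the job is handed in when it is done.

```bash
mkdir -p pics; ls; cat > h.py <<'E'
import numpy as np, cv2, pickle
from plant import manip
def snap(n,f):
    s=manip.snapshot(n); pickle.dump(s,open(f'pics/{f}.pkl','wb')); cv2.imwrite(f'pics/{f}.png',s['color'][...,::-1]); return s
def load(f): return pickle.load(open(f'pics/{f}.pkl','rb'))
def ray(s,u,v):
    p=np.array([(u-s['cx'])/s['fx'],(v-s['cy'])/s['fy']]); q=p.copy()
    for _ in range(30): q=p/(1+s['k1']*(q@q))
    return q
def at_z(s,u,v,z):
    q=ray(s,u,v); d=s['T'][:3,:3]@np.array([q[0],-q[1],-1]); o=s['T'][:3,3]
    return o+d*(z-o[2])/d[2]
def pt(s,u,v):
    q=ray(s,u,v); d=s['z_map'][int(round(v)),int(round(u))]
    return s['T'][:3,:3]@(np.array([q[0],-q[1],-1])*d)+s['T'][:3,3]
def proj(s,P):
    c=s['T'][:3,:3].T@(np.array(P,float)-s['T'][:3,3]); q=np.array([c[0],-c[1]])/-c[2]
    q=q*(1+s['k1']*(q@q)); return q*[s['fx'],s['fy']]+[s['cx'],s['cy']]
def crop(s,f,u0,v0,u1,v1,k):
    cv2.imwrite(f'pics/{f}.png',cv2.resize(s['color'][v0:v1,u0:u1,::-1],None,fx=k,fy=k,interpolation=cv2.INTER_CUBIC))
E
python3 - <<'E'
from h import *
for n in('scene','top'):
    s=snap(n,n+'0'); print(n,s['T'],s['fx'],s['k1'])
E
```

```text
pics
scene [[ 2.68928576e-01 -5.11868201e-01  8.15885020e-01  1.43151629e+03]
 [ 9.63151251e-01  1.46555439e-01 -2.25524211e-01 -3.29713254e+02]
 [-4.13371495e-03  8.46470583e-01  5.32419444e-01  6.08680636e+02]
 [ 0.00000000e+00  0.00000000e+00  0.00000000e+00  1.00000000e+00]] 414.26282768612714 -0.012613348367652088
top [[ 1.97024010e-02  9.90786377e-01 -1.33993172e-01  4.51216214e+02]
 [-9.99531865e-01  1.63817723e-02 -2.58396802e-02 -1.28017540e+02]
 [-2.34065575e-02  1.34439549e-01  9.90645315e-01  1.11118716e+03]
 [ 0.00000000e+00  0.00000000e+00  0.00000000e+00  1.00000000e+00]] 434.11946458789595 0.028478689257452037
```

View pics/top0.png

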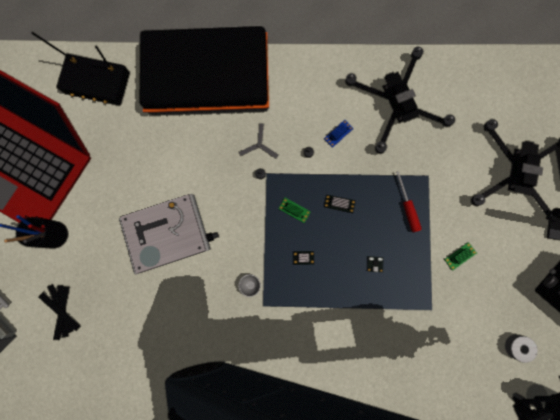

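View pics/scene0.png

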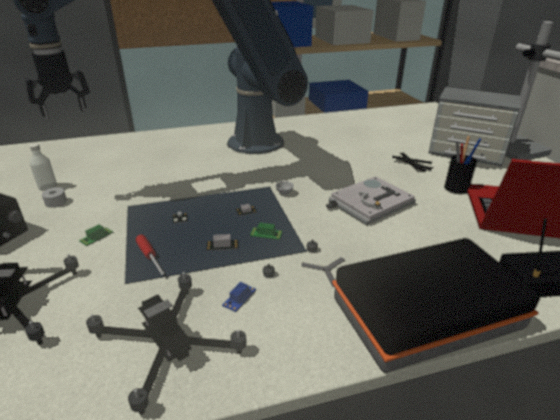

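```bash
python3 - <<'E'
from h import *
s=load('top0')
crop(s,'c1',260,180,400,280,5.7)
crop(s,'c2',110,185,225,275,6.9)
s=load('scene0')
crop(s,'c3',320,165,425,230,7)
E
```

```text
(no output)
```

View pics/c1.png

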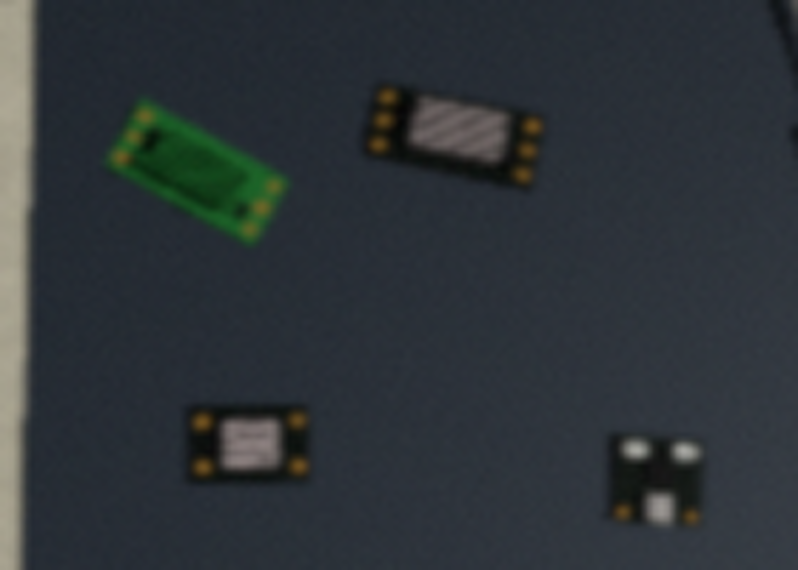

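View pics/c2.png

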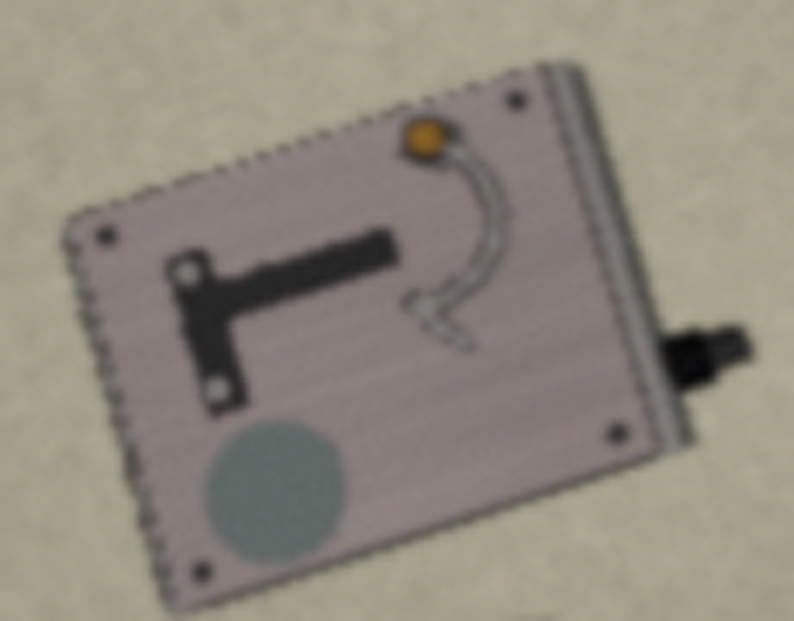

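View pics/c3.png

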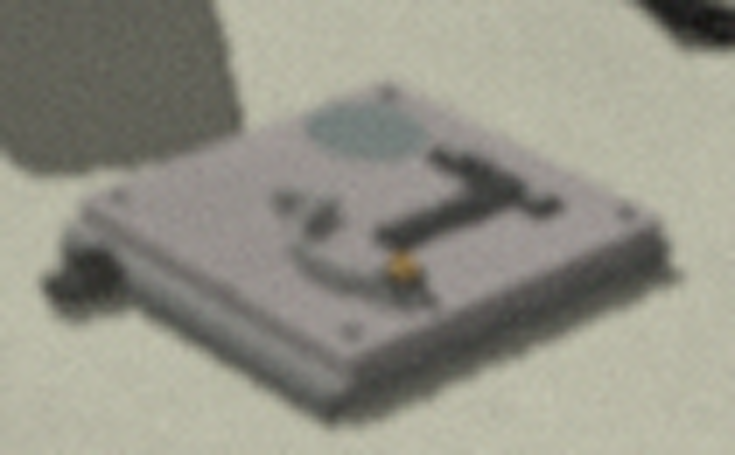

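```bash
python3 - <<'E'
from h import *
s=load('top0'); t=load('scene0')
def C(u0,v0,k,p): return (u0+(p[0]+.5)/k-.5, v0+(p[1]+.5)/k-.5)
print('holder top')
for n,p in dict(tl=(70,220),tr=(578,65),br=(690,445),bl=(172,610)).items():
    print(n,at_z(s,*C(110,185,6.9,p),30).round(1))
for n,p in dict(corner=(232,318),railend=(398,263),stopend=(245,405),nose=(422,305),pivot=(425,138)).items():
    print(n,at_z(s,*C(110,185,6.9,p),35).round(1))
for p in [(378,85),(547,118),(533,187),(365,155)]: print('b',at_z(s,*C(260,180,5.7,p),6).round(1))
for p in [(413,95),(510,110),(503,165),(408,147)]: print('f',at_z(s,*C(260,180,5.7,p),28).round(1))
print(t['z_map'][200,370], pt(t,370,200), pt(s,150,235),pt(s,300,285))
crop(s,'d1',318,188,363,220,17)
crop(s,'d2',125,190,195,250,11)
crop(t,'d3',200,228,245,258,17)
E
```

```text
holder top
tl [565.  323.5  30. ]
tr [625.3 140.6  30. ]
br [487.2  93.2  30. ]
bl [425.2 276.4  30. ]
corner [529.9 260.1  35. ]
railend [550.8 201.1  35. ]
stopend [498.6 253.3  35. ]
nose [535.7 191.5  35. ]
pivot [596.7 193.9  35. ]
b [ 633.4 -196.3    6. ]
b [ 619.5 -272.2    6. ]
b [ 588.1 -265.9    6. ]
b [ 601.4 -190.7    6. ]
f [ 625.5 -210.4   28. ]
f [ 619.5 -253.1   28. ]
f [ 594.9 -250.    28. ]
f [ 602.3 -208.3   28. ]
1140.87 [554.52904055 191.28555068  30.46848855] [519.72838513 244.52250898  28.83081548] [ 402.41677581 -133.30466982   -1.19230544]
```

View pics/d1.png

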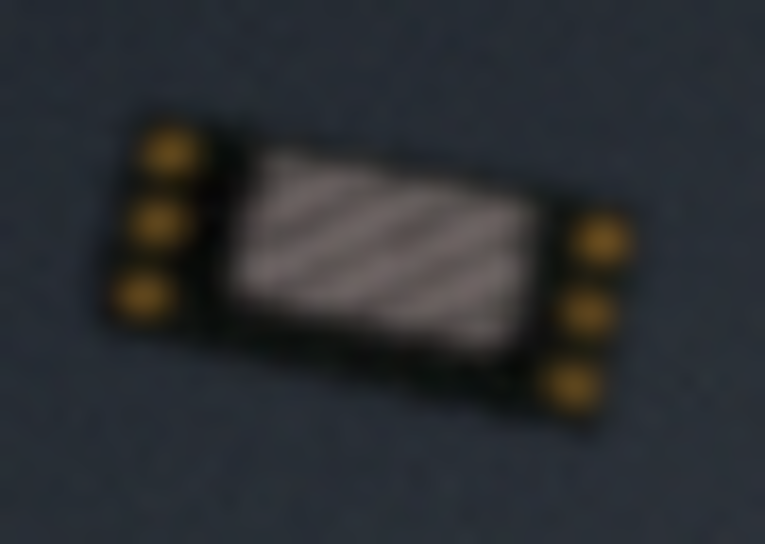

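View pics/d3.png

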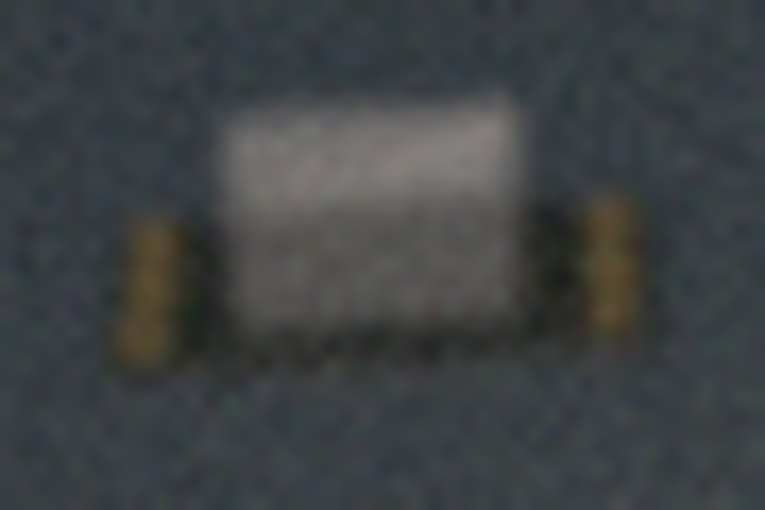

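View pics/d2.png

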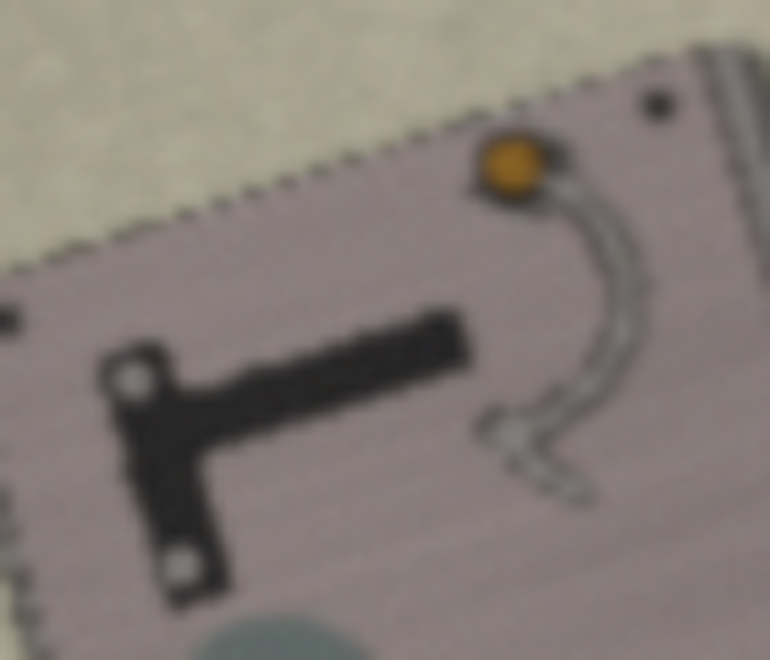

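```bash
cat > fit.py <<'E'
from h import *
from scipy.optimize import minimize, least_squares
def Rz(a): c,s=np.cos(a),np.sin(a); return np.array([[c,-s],[s,c]])
def fence_polys(x,y,a,xe):
    R=Rz(a); out=[]
    for r in ([0,14,-66,2],[-32,xe,0,14]):
        q=np.array([[r[0],r[2]],[r[1],r[2]],[r[1],r[3]],[r[0],r[3]]])@R.T+[x,y]
        out.append(np.array([[*p,z] for z in (30,35) for p in q]))
    return out
def render(s,polys,box,S=8,sig=.8):
    u0,v0,u1,v1=box; m=np.zeros(((v1-v0)*S,(u1-u0)*S),np.uint8)
    for P in polys:
        q=np.array([proj(s,p) for p in P]); q=(q-[u0,v0]+.5)*S-.5
        h=cv2.convexHull(q.astype(np.float32))
        cv2.fillConvexPoly(m,np.round(h*16).astype(np.int32),255,shift=4)
    m=cv2.resize(m.astype(np.float32)/255,None,fx=1/S,fy=1/S,interpolation=cv2.INTER_AREA)
    return cv2.GaussianBlur(m,(0,0),sig)
def fit(name,box,sig=.8):
    s=load(name); u0,v0,u1,v1=box
    g=s['color'][v0:v1,u0:u1].astype(float).mean(2)
    def cost(p):
        m=render(s,fence_polys(p[0],p[1],np.radians(p[2]),p[3]),box,sig=p[4])
        # fit fg,bg robustly
        A=np.stack([m.ravel(),1-m.ravel()],1); w=np.ones(len(A))
        for _ in range(4):
            c=np.linalg.lstsq(A*w[:,None],g.ravel()*w,rcond=None)[0]; r=g.ravel()-A@c; w=1/np.sqrt(1+(r/10)**2)
        return np.sum(np.log1p((r/12)**2))
    best=None
    for a in (17,19,21):
        r=minimize(cost,[530,260,a,25,sig],method='Nelder-Mead',options=dict(initial_simplex=[[530,260,a,25,sig],[534,260,a,25,sig],[530,264,a,25,sig],[530,260,a+2,25,sig],[530,260,a,29,sig],[530,260,a,25,sig+.4]],xatol=.02,fatol=.05,maxiter=500))
        print(name,r.x.round(2),round(r.fun,1))
        if best is None or r.fun<best.fun: best=r
    return best.x
if __name__=='__main__':
    a=fit('top0',(132,218,170,247))
    s=load('scene0'); c=proj(s,[530,260,33]).round().astype(int); print(c)
    b=fit('scene0',(370,184,404,204))
    s=load('top0')
    def C(u0,v0,k,p): return (u0+(p[0]+.5)/k-.5, v0+(p[1]+.5)/k-.5)
    def bd(s,L,R,o,k,z):
        L=np.mean([at_z(s,*C(*o,k,p),z)[:2] for p in L],0);R=np.mean([at_z(s,*C(*o,k,p),z)[:2] for p in R],0)
        d=L-R; print('board',((L+R)/2).round(1),np.linalg.norm(d).round(1),'y-axis ang',np.degrees(np.arctan2(d[1],d[0])).round(2))
    bd(s,[(170,153),(159,223),(144,296)],[(604,240),(588,314),(571,386)],(318,188),17,6)
    s=load('scene0'); bd(s,[(612,268)],[(150,290)],(200,228),17,6)
    print(at_z(s,*C(200,228,17,(368,150)),28))
    print(manip.current_time(),manip.current_eef_pos(),manip.current_tool_rot(),manip.current_wrist_force())
E
python3 fit.py
```

```text
top0 [529.21 263.72  19.28  27.34   0.69] 174.7
top0 [529.39 263.71  18.98  26.95   0.66] 176.0
top0 [529.26 263.65  19.23  27.4    0.69] 173.9
[388 192]
scene0 [529.63 263.46  18.65  26.83   0.8 ] 299.2
scene0 [529.09 263.35  19.35  27.4    0.82] 296.0
scene0 [528.81 263.    20.05  28.09   0.86] 297.1
board [ 611. -231.] 65.9 y-axis ang 79.01
board [ 610.7 -231.7] 66.2 y-axis ang 78.71
[ 609.61657856 -231.93643781   28.        ]
0.1 [ 235.0602746  -578.36623181  201.83702585] [[-3.99645309e-04  3.76264377e-01 -9.26512255e-01]
 [ 1.90430581e-03 -9.26510363e-01 -3.76264430e-01]
 [-9.99998107e-01 -1.91473498e-03 -3.46246918e-04]] [-0.54011975  0.4982104   0.56890633]
```

```bash
python3 - <<'E'
from fit import *
for n,(u0,v0,u1,v1) in dict(top0=(130,195,200,250),scene0=(340,170,420,225)).items():
    s=load(n);k=10
    im=cv2.resize(s['color'][v0:v1,u0:u1,::-1],None,fx=k,fy=k,interpolation=cv2.INTER_CUBIC)
    a=np.radians(19.25)
    def L(pts,z,col,cl=True):
        q=np.array(pts)@Rz(a).T+[529.25,263.5]
        q=np.array([proj(s,[*p,z]) for p in q]); q=((q-[u0,v0]+.5)*k-.5).round().astype(int)
        cv2.polylines(im,[q],cl,col,1)
    L([[0,-66],[14,-66],[14,0],[27,0],[27,14],[-32,14],[-32,0],[0,0]],35,(0,255,255))
    L([[-95,-145],[55,-145],[55,55],[-95,55]],30,(0,0,255))
    th=np.linspace(0,6.28,30)
    L(np.stack([-17+5*np.cos(th),-72+5*np.sin(th)],1),44,(0,255,0))
    L([[0,0],[-34,0],[-34,-76],[0,-76]],34,(255,0,0))
    cv2.imwrite(f'pics/o_{n}.png',im)
E
```

```text
(no output)
```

View pics/o_top0.png

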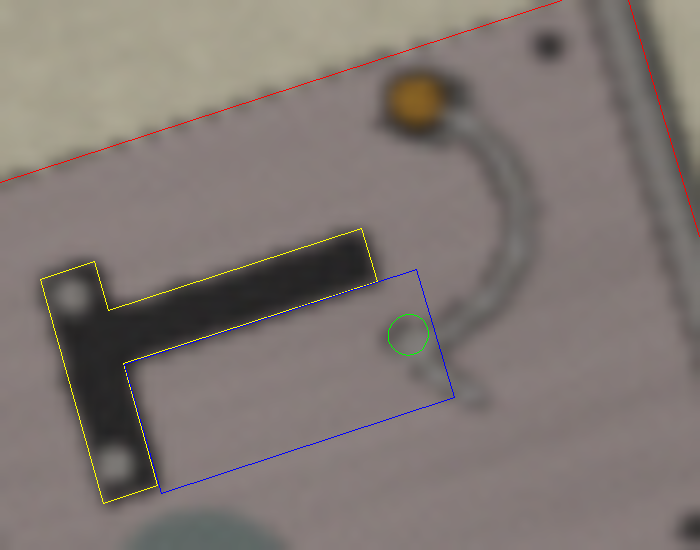

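View pics/o_scene0.png

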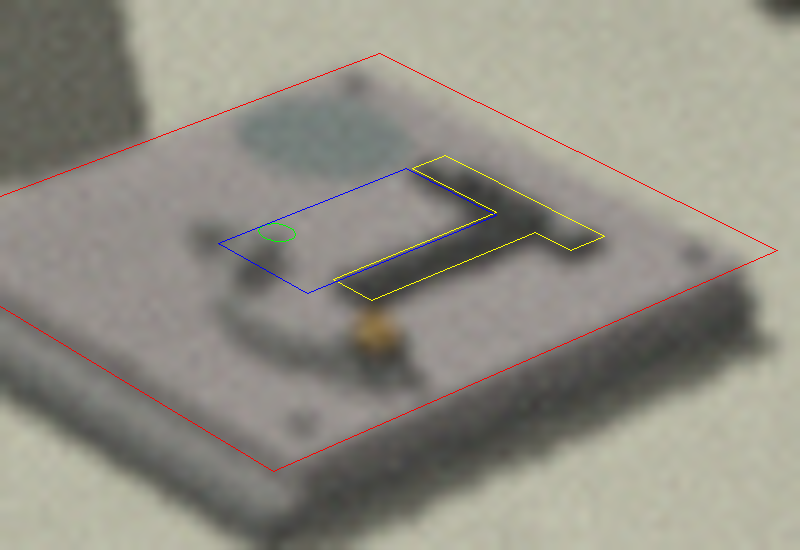

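```bash
cat >> h.py <<'E'
def rot(deg):
    a=np.radians(deg); c,s=np.cos(a),np.sin(a)
    return np.array([[0,c,s],[0,s,-c],[-1,0,0]])
def st(): print('t',round(manip.current_time(),2),'p',np.round(manip.current_eef_pos(),2),'F',np.round(manip.current_wrist_force(),2),'M',np.round(manip.current_ft_torque(),3),'gap',round(manip.current_finger_gap(),2))
E
python3 - <<'E'
from h import *
for a in(-11.1,168.9): print(a,manip.ik([611,-231.3,80],rot(a)))
for a in(19.25,199.25): print(a,manip.ik([529-30,263-40,80],rot(a)))
print(manip.current_joints())
E
```

```text
-11.1 [-3.05168092e+01  4.07456216e+01  8.34190192e+01 -2.54444375e-14
  5.58353592e+01 -1.94168092e+01]
168.9 [-3.05168092e+01  4.07456216e+01  8.34190192e+01 -2.54444375e-14
  5.58353592e+01  1.60583191e+02]
19.25 [ 1.23619950e+01  3.44149717e+01  9.95300603e+01 -2.54444375e-14
  4.60549680e+01 -6.88800496e+00]
199.25 None
[-7.81236139e+01  3.02734493e+01  8.21484219e+01  5.06208673e-05
  6.76896145e+01 -1.02261375e+01]
```

```bash
python3 - <<'E'
from h import *
R=rot(-11.1)
manip.reach([611,-231.3,80],R); st()
manip.move_linear([611,-231.3,9],feed=80); st()
manip.close_gripper(); st()
manip.move_linear([611,-231.3,12],feed=40); st()
manip.move_linear([611,-231.3,90],feed=100); st()
snap('top','top1'); snap('scene','scene1')
E
```

```text
t 2.01 p [ 610.86 -232.72   80.39] F [0.45 0.11 0.11] M [-0.017 -0.057 -0.043] gap 85.4
t 3.04 p [ 611.51 -231.56    9.46] F [ 0.31 -0.24 -0.24] M [-0.024 -0.008 -0.015] gap 85.36
t 3.81 p [ 611.02 -231.3     8.98] F [-0.17 -0.11 -0.77] M [-0.036 -0.022  0.004] gap -0.11
t 4.06 p [ 611.26 -231.46   12.34] F [0.08 1.39 0.07] M [-0.036  0.     0.003] gap 0.21
t 4.99 p [ 610.44 -230.98   89.4 ] F [-0.32 -0.13 -0.62] M [-0.054 -0.012  0.024] gap -0.15
```

```bash
python3 - <<'E'
from h import *
crop(load('top1'),'e1',290,160,410,250,6.5)
crop(load('scene1'),'e2',170,170,280,260,7)
E
```

```text
(no output)
```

View pics/e2.png

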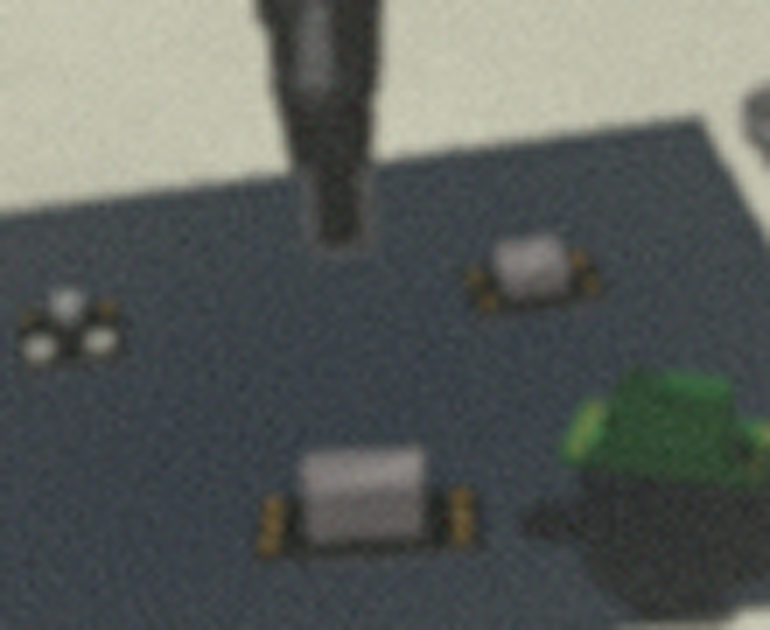

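View pics/e1.png

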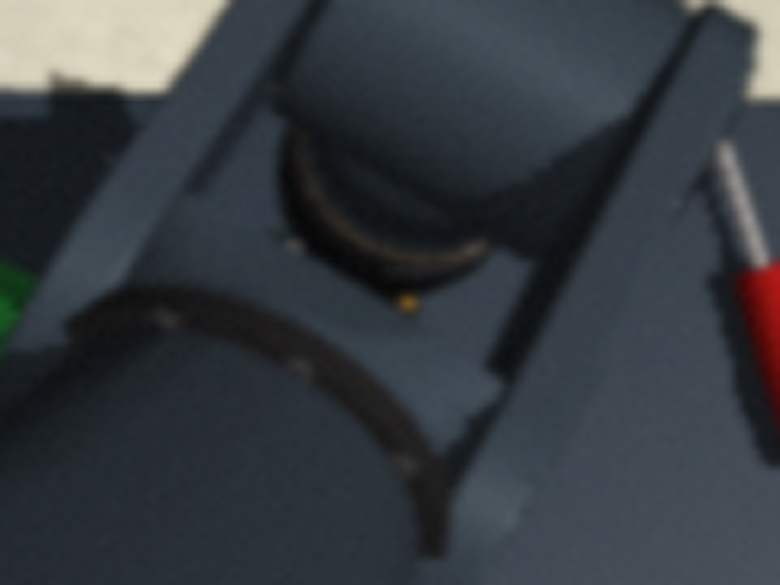

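```bash
python3 - <<'E'
from h import *
s=load('scene1'); t=load('top1'); s0=load('scene0')
print(proj(s,[610.4,-231,89.4]),proj(s,[611,-231,15]))
print(np.abs(s['T']-s0['T']).max(), manip.current_joints(), manip.ik([610.4,-231,89.4],rot(-11.1)))
print(s['z_map'][204,218],pt(s,218,202),pt(s,222,241), pt(s0,222,241))
cv2.imwrite('pics/f0.png',np.vstack([cv2.resize(x['color'][200:260,170:290,::-1],None,fx=5,fy=5) for x in (s0,s)]))
E
```

```text
[219.78292976 215.04265547] [222.02920385 240.97037009]
0.0 [-3.05183500e+01  4.00565302e+01  8.31399219e+01 -3.97846296e-04
  5.69159516e+01 -1.94156037e+01] [-3.05209278e+01  3.99917665e+01  8.32153868e+01 -2.54444375e-14
  5.67928466e+01 -1.94209278e+01]
939.73096 [ 623.41967281 -234.07023878  132.76299789] [ 623.11375721 -232.53314092   23.69230484] [ 623.72924036 -232.60712971   24.13768996]
```

View pics/f0.png

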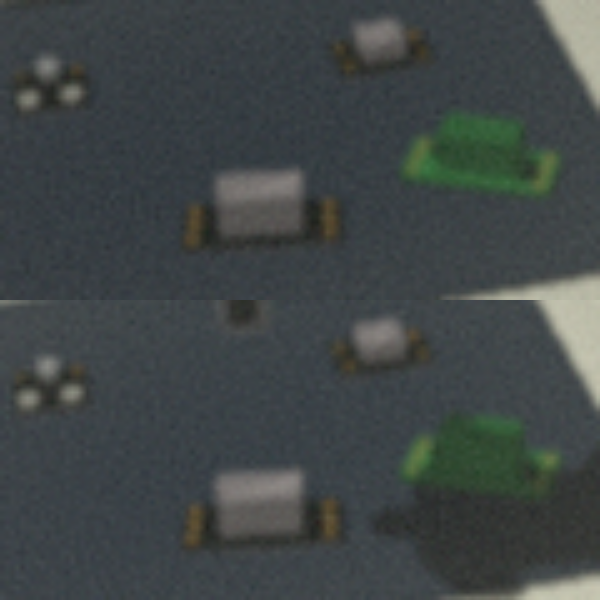

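View pics/scene1.png

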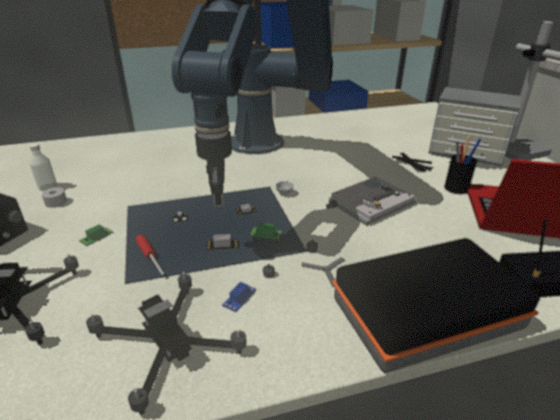

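```bash
python3 - <<'E'
from h import *
s=load('scene1')
for v in range(190,212,2): print(v,[ (int(s['z_map'][v,u])) for u in range(210,230,2)])
for z in (89,100,110,120): print(z,proj(s,[610.4,-231,z]))
for v in range(196,206,2): print(v,pt(s,218,v).round(1))
s0=load('scene0'); print(proj(s0,[235,-578.4,201.8]))
crop(s,'g1',195,150,240,220,8); crop(s0,'g2',20,40,100,130,6.5)
E
```

```text
190 [877, 880, 882, 883, 881, 884, 902, 1254, 1253, 1259]
192 [1246, 890, 899, 900, 897, 893, 902, 1249, 1244, 1240]
194 [1234, 898, 922, 923, 921, 921, 928, 1231, 1232, 1224]
196 [1220, 1221, 931, 927, 929, 925, 937, 1213, 1214, 1219]
198 [1212, 1208, 936, 927, 928, 929, 937, 1211, 1206, 1211]
200 [1204, 1202, 938, 930, 933, 932, 941, 1195, 1194, 1197]
202 [1185, 1186, 942, 934, 934, 936, 940, 1187, 1184, 1187]
204 [1180, 1170, 946, 938, 939, 938, 946, 1180, 1179, 1173]
206 [1164, 1171, 1167, 1167, 1167, 1170, 1170, 0, 1168, 1171]
208 [1158, 1157, 1161, 1155, 1156, 1160, 1161, 1159, 1157, 1158]
210 [1150, 1151, 1146, 1150, 1152, 1151, 1148, 1150, 1151, 1149]
89 [219.79525015 215.18694479]
100 [219.45451479 211.1957425 ]
110 [219.14125203 207.52504648]
120 [218.8245988  203.81336081]
196 [ 620.6 -232.6  146.6]
198 [ 623.6 -233.3  143.2]
200 [ 622.2 -233.5  137.2]
202 [ 623.4 -234.1  132.8]
204 [ 621.  -234.2  126.1]
[ 69.42326139 128.89859079]
```

View pics/g1.png

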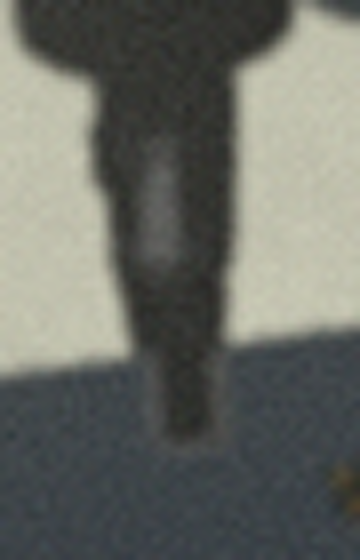

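View pics/g2.png

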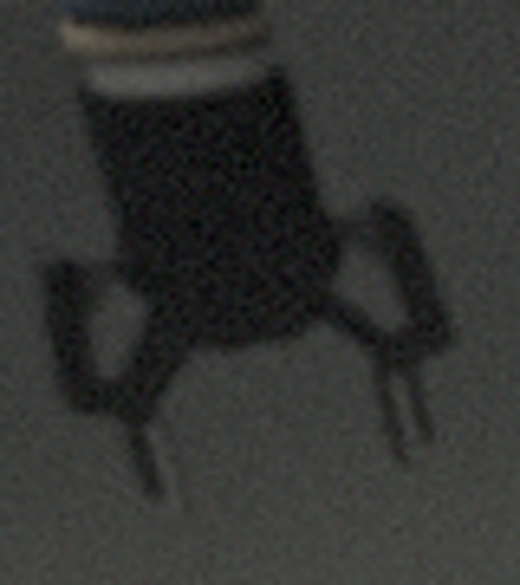

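```bash
python3 - <<'E'
from h import *
manip.move_linear([550,-231,60],feed=200)
manip.move_linear([550,-231,-18],feed=120); st()
z=-18
f0=manip.current_wrist_force()[2]
while z>-45:
    z-=1.5
    manip.move_linear([550,-231,z],feed=25)
    f=np.mean([manip.current_wrist_force()[2] for _ in range(3)]); print(z,round(f,2),round(manip.current_eef_pos()[2],2),round(manip.current_time(),2))
    if f-f0>3: break
manip.move_linear([550,-231,z+1.5],feed=50); st()
E
```

```text
t 6.38 p [ 550.79 -231.35  -17.53] F [ 0.47 -0.53  0.1 ] M [ 0.006 -0.015  0.008] gap 0.07
-19.5 -0.34 -18.78 6.63
-21.0 0.17 -20.91 6.88
-22.5 -0.49 -22.64 7.13
-24.0 0.59 -24.17 7.38
-25.5 0.06 -25.63 7.63
-27.0 4.92 -26.49 7.88
t 8.13 p [ 549.94 -230.97  -25.65] F [-0.28 -0.3  -0.58] M [-0.001 -0.001 -0.04 ] gap 0.06
```

```bash
python3 - <<'E'
from h import *
manip.move_linear([550,-231,40],feed=200)
manip.gripper_open()
manip.move_linear([611,-231.3,40],feed=200); st()
manip.move_linear([611,-231.3,-18.5],feed=100); st()
snap('scene','scene2')
crop(load('scene2'),'e3',180,190,290,270,7)
E
```

```text
t 9.85 p [ 610.67 -230.87   39.72] F [-0.52  0.1  -0.07] M [0.028 0.07  0.029] gap 85.48
t 10.58 p [ 611.15 -231.49  -18.45] F [-1.03 -0.8  -0.19] M [ 0.012 -0.009  0.012] gap 85.61
```

View pics/e3.png

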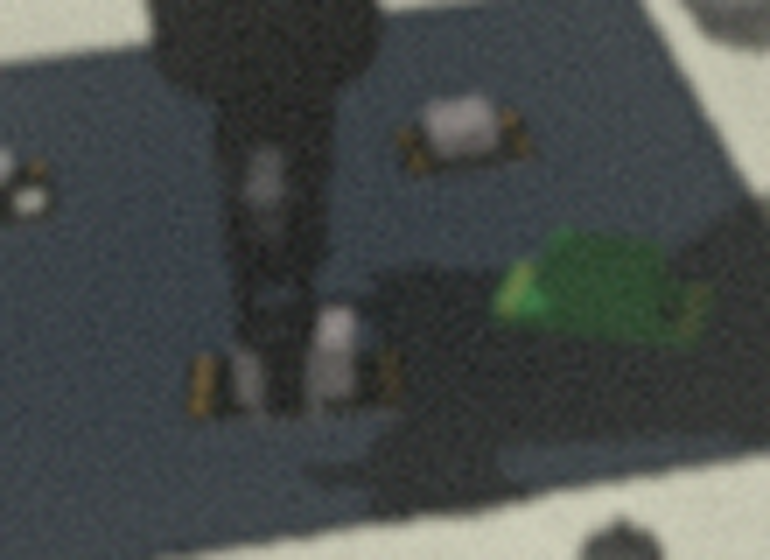

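```bash
python3 - <<'E'
from h import *
s=load('scene2')
for d in (42,50,57): 
    for z in (15,22): print(d,z,proj(s,[611+d*.981,-231.3-d*.193,z]))
manip.close_gripper(); st()
E
```

```text
42 15 [221.45503862 251.49834936]
42 22 [221.24515509 249.11336758]
50 15 [221.36527311 253.58713896]
50 22 [221.15353235 251.19359305]
57 15 [221.28572177 255.43887165]
57 22 [221.07233018 253.03783121]
t 11.25 p [ 611.42 -231.53  -18.01] F [0.23 0.09 3.09] M [ 0.    -0.051 -0.009] gap 18.46
```

```bash
python3 - <<'E'
from h import *
st(); manip.move_linear([611,-231.3,60],feed=90); st(); st()
snap('scene','scene3'); snap('top','top3')
crop(load('scene3'),'e4',180,170,290,250,7)
E
```

```text
t 11.25 p [ 611.42 -231.53  -18.01] F [0.23 0.09 3.09] M [ 0.    -0.051 -0.009] gap 18.46
t 12.28 p [ 610.49 -231.     59.44] F [-0.35 -0.05 -0.37] M [0.016 0.045 0.015] gap 18.58
t 12.28 p [ 610.49 -231.     59.44] F [-0.35 -0.05 -0.37] M [0.016 0.045 0.015] gap 18.58
```

View pics/e4.png

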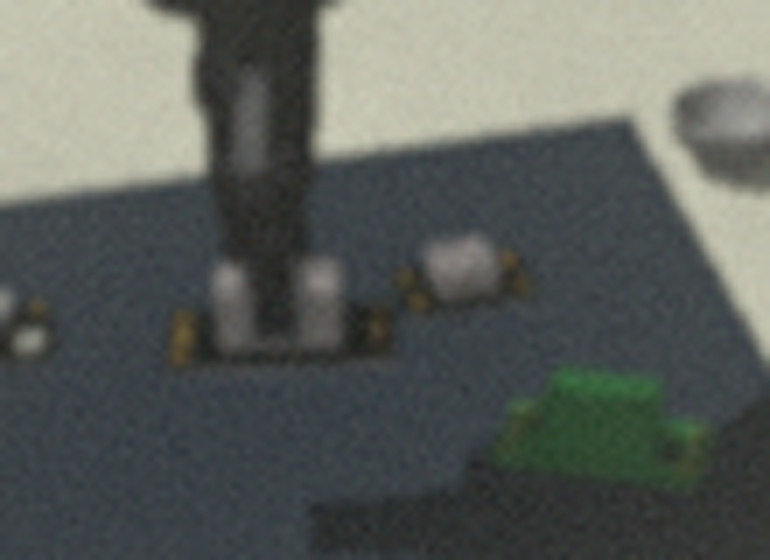

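```bash
cat >> h.py <<'E'
from scipy.spatial.transform import Rotation
CX,CY,YAW=529.2,263.55,19.25
def W(x,y,z,yaw=YAW):
    a=np.radians(YAW); c,s=np.cos(a),np.sin(a)
    return [CX+c*x-s*y, CY+s*x+c*y, z]
def toC(v):
    a=np.radians(YAW); c,s=np.cos(a),np.sin(a); return np.array([c*v[0]+s*v[1],-s*v[0]+c*v[1],v[2]])
def cst():
    p=np.array(manip.current_eef_pos())-[CX,CY,0]
    print('t',round(manip.current_time(),2),'pc',toC(p).round(2),'Fc',toC(manip.current_wrist_force()).round(2),'Mc',toC(manip.current_ft_torque()).round(3),'gap',round(manip.current_finger_gap(),1))
E
python3 - <<'E'
from h import *
manip.move_linear(W(-20,-24.5,70),attitude=rot(YAW),feed=220); cst()
manip.move_linear(W(-20,-24.5,30),feed=80); cst()
s=snap('scene','scene4'); snap('top','top4')
crop(s,'e5',330,140,430,215,8)
crop(load('top4'),'e6',110,185,225,275,6.9)
E
```

```text
t 14.68 pc [-20.01 -25.3   69.95] Fc [-0.33  0.14 -1.01] Mc [ 0.015 -0.028 -0.023] gap 18.4
t 15.33 pc [-19.97 -24.57  29.76] Fc [-0.1   1.04  0.19] Mc [-0.042 -0.049  0.013] gap 18.2
```

View pics/e5.png

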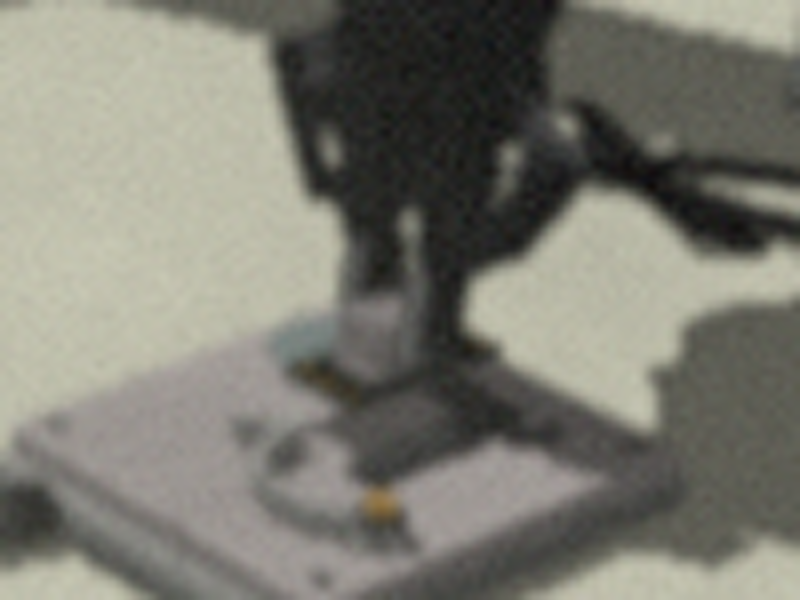

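View pics/e6.png

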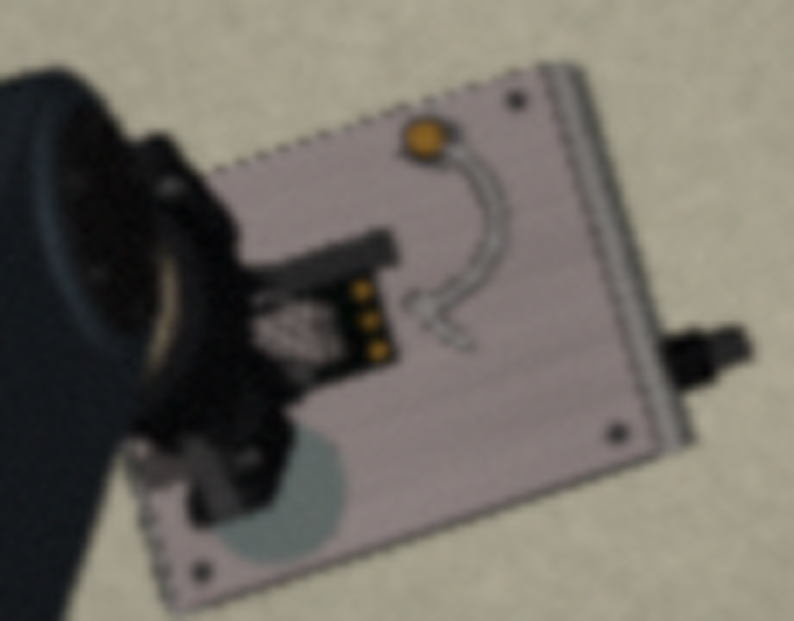

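```bash
python3 - <<'E'
from h import *
s=load('top4')
P=[toC(at_z(s,110+(u+.5)/6.9-.5,185+(v+.5)/6.9-.5,54.5)-[CX,CY,0])for u,v in [(361,290),(370,321),(378,350)]]
print(np.round(P,2)); d=P[2]-P[0]; print('yaw rel',np.degrees(np.arctan2(d[1],d[0]))-180)
crop(s,'e7',140,215,175,245,20)
E
```

```text
[[ -8.97 -55.95  54.5 ]
 [-20.6  -55.98  54.5 ]
 [-31.4  -55.87  54.5 ]]
yaw rel -0.21395664489753585
```

View pics/e7.png

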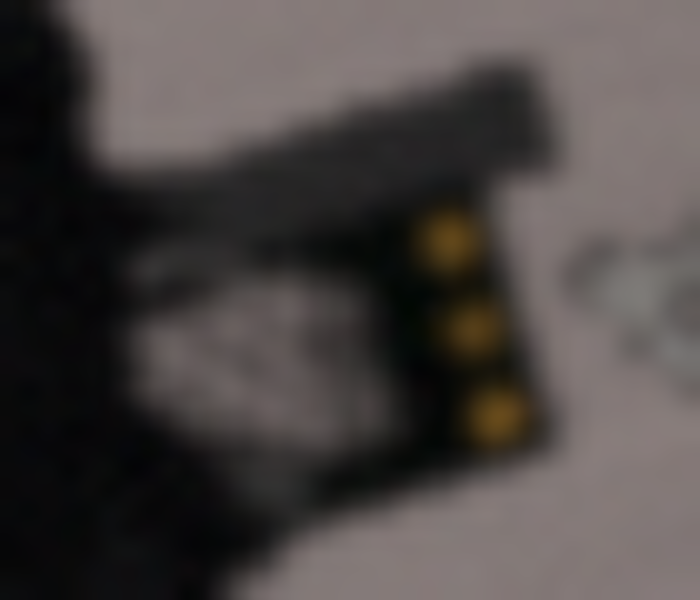

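```bash
python3 - <<'E'
from h import *
manip.move_linear(W(-20,-25.5,18),feed=40); cst()
for y in (-31,-36,-40,-43):
    manip.move_linear(W(-20,y,18),feed=20); cst()
    f=toC(manip.current_wrist_force())
    if np.abs(f).max()>10: break
s=snap('top','top5'); crop(s,'e8',110,185,225,275,6.9)
s=snap('scene','scene5'); crop(s,'e9',330,140,430,215,8)
E
```

```text
t 15.88 pc [-20.28 -25.5   17.65] Fc [-0.01 -0.88 -0.51] Mc [ 0.035 -0.032 -0.018] gap 18.7
t 16.31 pc [-20.01 -30.74  18.09] Fc [ 0.3   2.06 -0.03] Mc [ 0.398 -0.026  0.002] gap 18.3
t 16.71 pc [-20.88 -35.81  17.77] Fc [-2.48  4.06 -0.62] Mc [ 0.693  0.28  -0.02 ] gap 18.4
t 17.06 pc [-20.45 -39.85  17.82] Fc [-2.66  4.65 -0.54] Mc [ 0.849  0.361 -0.11 ] gap 18.9
t 17.36 pc [-20.37 -42.74  17.87] Fc [-2.29  4.36 -0.58] Mc [ 0.875  0.351 -0.102] gap 19.0
```

View pics/e8.png

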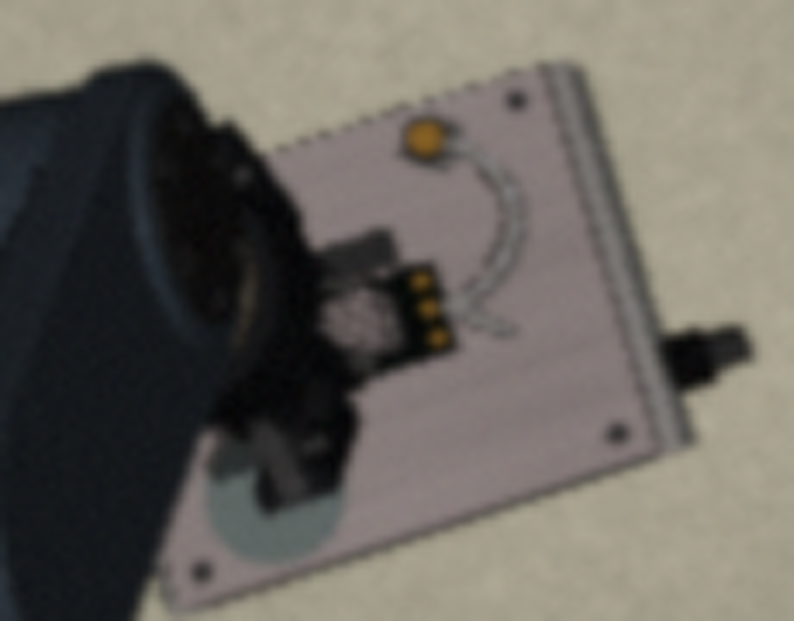

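View pics/e9.png

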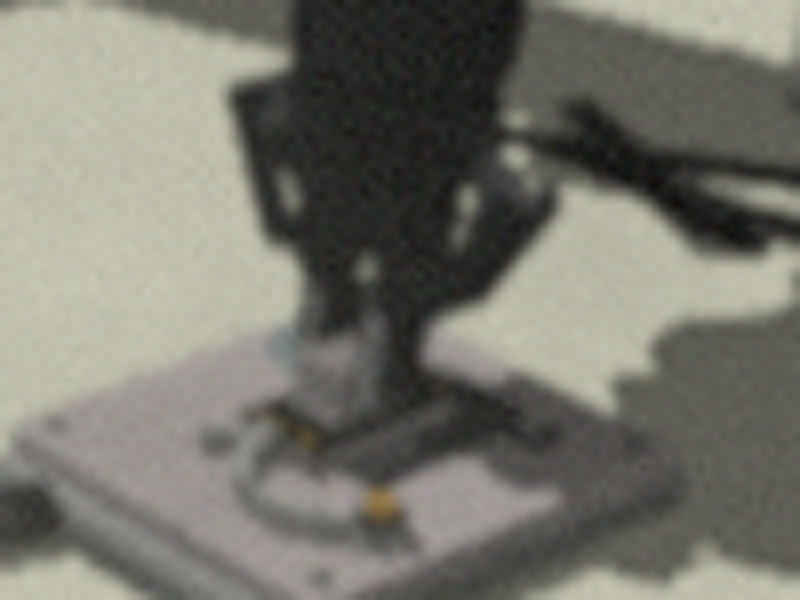

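```bash
python3 - <<'E'
from h import *
s=load('top5')
P=[toC(at_z(s,110+(u+.5)/6.9-.5,185+(v+.5)/6.9-.5,42.5)-[CX,CY,0])for u,v in [(421,281),(430,308),(438,338)]]
print(np.round(P,2)); d=P[2]-P[0]; print('yaw rel',np.degrees(np.arctan2(d[1],d[0]))-180)
crop(s,'f1',150,210,185,245,18)
print(manip.current_tool_rot().round(3)); cst()
E
```

```text
[[-10.43 -74.1   42.5 ]
 [-20.8  -74.5   42.5 ]
 [-32.07 -74.25  42.5 ]]
yaw rel -359.59471317663184
[[-0.001  0.944  0.33 ]
 [ 0.     0.33  -0.944]
 [-1.    -0.001 -0.   ]]
t 17.46 pc [-20.35 -42.7   17.88] Fc [-1.93  4.63 -0.26] Mc [ 0.877  0.395 -0.065] gap 18.6
```

View pics/f1.png

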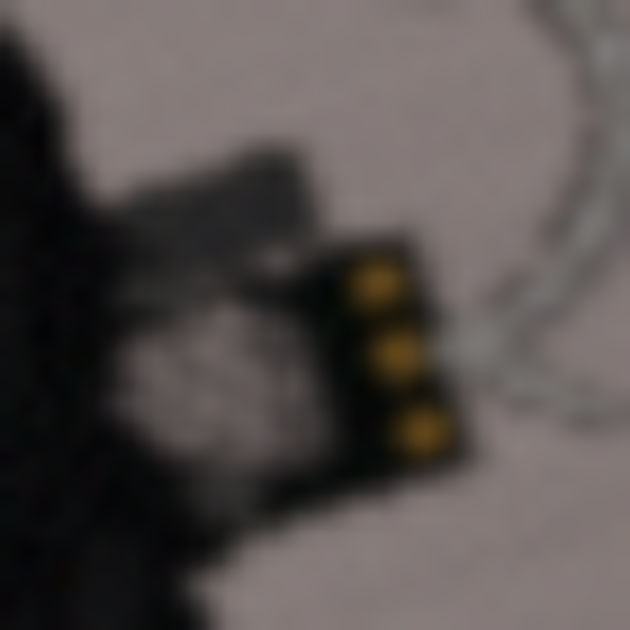

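```bash
python3 - <<'E'
from h import *
manip.move_linear(W(-20,-43,12),feed=20); cst()
z=12
while z>7:
    z-=.5
    manip.move_linear(W(-20,-43,z),feed=20); cst()
    if manip.current_wrist_force()[2]>1.8: break
manip.sleep(.1); cst()
E
```

```text
t 17.91 pc [-18.7  -43.1   12.11] Fc [ 1.64  4.97 -0.43] Mc [ 0.802 -0.224  0.023] gap 18.4
t 18.16 pc [-18.9  -43.22  11.78] Fc [ 1.73  5.51 -0.61] Mc [ 0.775 -0.399  0.035] gap 18.8
t 18.41 pc [-19.65 -43.11  11.06] Fc [1.17 4.79 0.12] Mc [ 0.727 -0.334  0.039] gap 19.0
t 18.66 pc [-20.09 -42.97  10.42] Fc [ 1.4   3.66 -0.57] Mc [ 0.763 -0.312  0.073] gap 18.4
t 18.91 pc [-20.18 -42.98  10.01] Fc [2.24 4.02 0.96] Mc [ 0.694 -0.203  0.007] gap 18.3
t 19.16 pc [-20.19 -42.97   9.92] Fc [-0.32  4.27  5.5 ] Mc [ 0.698 -0.019  0.03 ] gap 18.3
t 19.26 pc [-20.18 -42.97   9.94] Fc [-0.15  4.37  5.93] Mc [ 0.703  0.004 -0.018] gap 18.3
```

```bash
python3 - <<'E'
from h import *
manip.move_linear(W(-20,-43,9.85),feed=10); manip.sleep(.1);cst()
x=-20
manip.move_linear(W(-18,-43,9.85),feed=10); cst(); x=-18
while x<-12.5:
    x+=.5
    manip.move_linear(W(x,-43,9.85),feed=10); cst()
    if toC(manip.current_wrist_force())[0]<-3.5: break
manip.sleep(.1); cst()
E
```

```text
t 19.61 pc [-20.17 -42.96   9.94] Fc [-1.08  4.4   4.56] Mc [ 0.732 -0.021  0.022] gap 18.6
t 19.96 pc [-20.1  -42.91   9.98] Fc [-3.52  4.25  7.78] Mc [ 0.567  0.489 -0.023] gap 18.6
t 20.21 pc [-20.16 -42.9    9.99] Fc [-3.96  2.    8.53] Mc [ 0.543  0.59  -0.031] gap 18.5
t 20.31 pc [-20.13 -42.91  10.  ] Fc [-4.    3.37  9.02] Mc [0.52  0.608 0.017] gap 18.6
```

```bash
python3 - <<'E'
from h import *
for z in (10.5,11,11.5):
    manip.move_linear(W(-17.5,-43,z),feed=10); cst()
    if manip.current_wrist_force()[2]<1.2: break
manip.sleep(.1); cst()
E
```

```text
t 20.56 pc [-19.92 -42.67  10.04] Fc [-3.52  4.15  4.18] Mc [ 0.648  0.484 -0.085] gap 18.8
t 20.81 pc [-19.45 -42.55  10.1 ] Fc [-2.56  5.23  0.13] Mc [ 0.819  0.338 -0.107] gap 18.3
t 20.91 pc [-19.45 -42.55  10.1 ] Fc [-1.62  5.19  0.98] Mc [ 0.765  0.388 -0.08 ] gap 18.5
```

```bash
python3 - <<'E'
from h import *
for x in (-16.5,-15.5,-14.5,-13.5):
    manip.move_linear(W(x,-43,11),feed=10); cst()
    f=toC(manip.current_wrist_force())
    if f[0]<-4: break
manip.sleep(.1); cst()
E
```

```text
t 21.16 pc [-18.51 -42.5   10.07] Fc [-2.48  5.06  1.63] Mc [ 0.827  0.398 -0.098] gap 18.9
t 21.41 pc [-17.56 -42.43  10.09] Fc [-2.28  4.85  0.86] Mc [ 0.858  0.373 -0.112] gap 18.7
t 21.66 pc [-16.57 -42.44  10.11] Fc [-2.95  4.65  0.68] Mc [ 0.846  0.362 -0.076] gap 18.9
t 21.91 pc [-16.57 -42.4   10.08] Fc [-3.94  4.26  3.1 ] Mc [ 0.775  0.594 -0.045] gap 18.8
t 22.01 pc [-16.6  -42.41  10.05] Fc [-3.75  4.67  2.58] Mc [ 0.754  0.672 -0.03 ] gap 18.7
```

```bash
python3 - <<'E'
from h import *
x=-14.2
for y in (-42.2,-41.5,-40.8,-40.2,-39.6,-39,-38.4,-37.8,-37.2):
    manip.move_linear(W(x,y,11),feed=8); cst()
    f=toC(manip.current_wrist_force())
    if f[1]<1.6: break
manip.sleep(.1); cst()
E
```

```text
t 22.29 pc [-16.49 -41.91  10.09] Fc [-3.69  5.43 -0.44] Mc [0.683 0.626 0.006] gap 18.6
t 22.54 pc [-16.42 -41.35  10.11] Fc [-4.62  2.82 -1.24] Mc [0.552 0.744 0.064] gap 18.1
t 22.79 pc [-16.36 -40.77  10.16] Fc [-4.55  2.32 -0.68] Mc [0.466 0.774 0.092] gap 18.5
t 23.04 pc [-16.37 -40.28  10.15] Fc [-4.72  2.13 -1.6 ] Mc [0.386 0.869 0.097] gap 18.6
t 23.29 pc [-16.33 -39.84  10.19] Fc [-4.42  1.85 -1.01] Mc [0.296 0.864 0.18 ] gap 18.4
t 23.54 pc [-16.38 -39.31  10.19] Fc [-4.33  1.43 -0.39] Mc [0.279 0.879 0.136] gap 18.2
t 23.64 pc [-16.34 -39.31  10.19] Fc [-4.22  0.74 -1.77] Mc [0.218 0.872 0.152] gap 18.2
```

```bash
python3 - <<'E'
from h import *
manip.move_linear(W(-15.2,-39,10.7),feed=8); cst()
s=snap('top','top6'); crop(s,'f2',145,205,185,245,15)
s=snap('scene','scene6'); crop(s,'f3',340,160,420,220,10)
E
```

```text
t 23.93 pc [-16.28 -39.21  10.25] Fc [-5.29  0.61 -2.51] Mc [0.12  0.921 0.219] gap 18.7
```

View pics/f2.png

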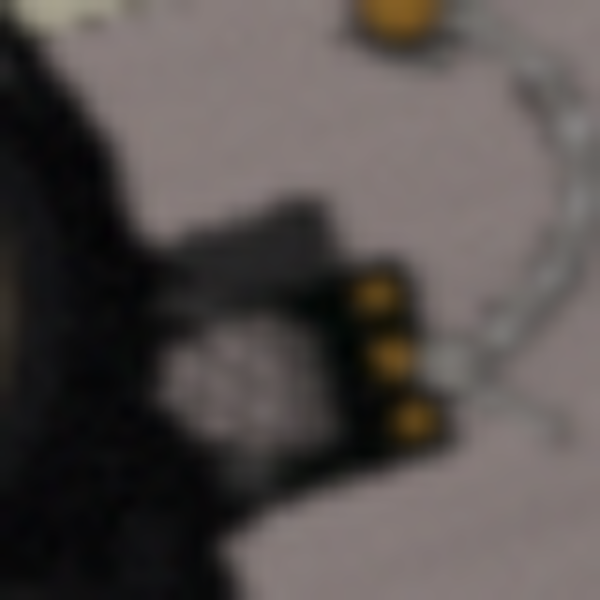

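View pics/f3.png

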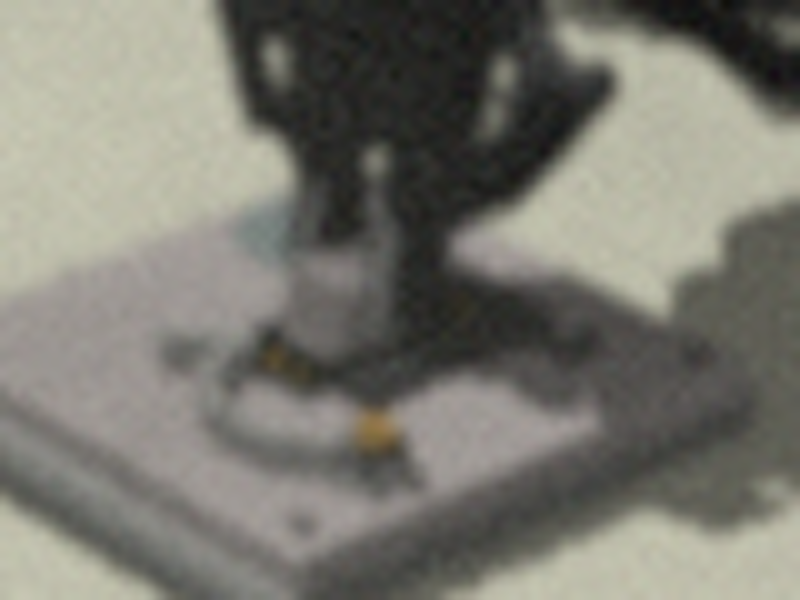

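```bash
python3 - <<'E'
from h import *
s=load('top6')
P=[toC(at_z(s,145+(u+.5)/15-.5,205+(v+.5)/15-.5,34.2)-[CX,CY,0])for u,v in [(375,294),(391,358),(411,421)]]
print(np.round(P,2)); d=P[2]-P[0]; print('yaw rel',np.degrees(np.arctan2(d[1],d[0])))
print(manip.current_tool_rot().round(4), rot(YAW).round(4))
manip.move_linear(W(-15.8,-39,10.3),feed=8); cst(); manip.sleep(.1); cst()
E
```

```text
[[ -5.3  -70.3   34.2 ]
 [-16.43 -69.89  34.2 ]
 [-27.57 -70.17  34.2 ]]
yaw rel 179.65190352072892
[[-2.200e-03  9.439e-01  3.303e-01]
 [-1.000e-03  3.303e-01 -9.439e-01]
 [-1.000e+00 -2.400e-03  2.000e-04]] [[ 0.      0.9441  0.3297]
 [ 0.      0.3297 -0.9441]
 [-1.      0.      0.    ]]
t 24.27 pc [-16.29 -39.08  10.18] Fc [-5.94  0.64 -1.36] Mc [0.099 0.951 0.185] gap 18.6
t 24.38 pc [-16.27 -39.11  10.2 ] Fc [-6.08  0.03 -1.2 ] Mc [0.23  0.878 0.144] gap 18.8
```

```bash
python3 - <<'E'
from h import *
for x in (-16.3,-16.7,-17.1,-17.5):
    manip.move_linear(W(x,-39,10.1),feed=8); cst()
    if toC(manip.current_wrist_force())[0]>-2.2: break
manip.sleep(.1); cst()
E
```

```text
t 24.62 pc [-16.25 -39.07  10.15] Fc [-4.09  0.38  0.39] Mc [0.157 0.839 0.185] gap 18.3
t 24.88 pc [-16.26 -39.08  10.18] Fc [-3.37  0.65 -0.43] Mc [0.131 0.682 0.109] gap 18.8
t 25.12 pc [-16.28 -39.07  10.19] Fc [-2.31  1.78 -1.86] Mc [0.167 0.399 0.174] gap 18.5
t 25.38 pc [-16.28 -39.08  10.27] Fc [-0.86  1.75 -2.63] Mc [0.21  0.096 0.157] gap 18.7
t 25.48 pc [-16.33 -39.08  10.29] Fc [ 0.67  1.67 -2.67] Mc [0.296 0.017 0.128] gap 18.5
```

```bash
python3 - <<'E'
from h import *
for x,y,z in ((-17,-39,9.8),(-17,-38.6,9.8),(-17,-38.2,9.8),(-17,-37.8,9.8)):
    manip.move_linear(W(x,y,z),feed=8); cst()
    if toC(manip.current_wrist_force())[1]<-2: break
manip.sleep(.1); cst()
E
```

```text
t 25.73 pc [-16.35 -39.09  10.14] Fc [-0.54  0.51  1.09] Mc [0.253 0.11  0.07 ] gap 18.7
t 25.98 pc [-16.32 -39.06  10.19] Fc [ 0.07 -1.69  1.54] Mc [-0.123  0.087  0.045] gap 18.3
t 26.23 pc [-16.3  -39.01  10.16] Fc [-0.15 -5.07  2.83] Mc [-0.657 -0.009  0.108] gap 18.8
t 26.32 pc [-16.33 -38.99  10.12] Fc [ 0.29 -6.45  3.55] Mc [-0.805 -0.006  0.046] gap 18.6
```

```bash
python3 - <<'E'
from h import *
manip.move_linear(W(-16.3,-39.0,10.0),feed=8); cst(); manip.sleep(.1); cst()
for dy in (.3,.6,.9,1.2):
    manip.move_linear(W(-16.3,-39.0,10.0),attitude=rot(YAW+dy),feed=8); manip.sleep(.1); print(dy);cst()
    a=manip.current_tool_rot(); print(np.degrees(np.arctan2(a[1,1],a[0,1])))
    if manip.current_ft_torque()[2]<0: break
E
```

```text
t 26.61 pc [-16.35 -39.01  10.03] Fc [-1.26 -2.89  2.51] Mc [-0.499  0.116  0.071] gap 18.5
t 26.71 pc [-16.38 -38.97  10.01] Fc [-0.9  -3.81  2.97] Mc [-0.555  0.072  0.091] gap 18.5
0.3
t 27.06 pc [-16.33 -38.97   9.99] Fc [-0.08 -3.23  2.54] Mc [-0.5    0.117 -0.067] gap 18.3
19.536006534339787
```

```bash
python3 - <<'E'
from h import *
for x,y,z in ((-16.0,-39.3,10.1),(-15.7,-39.5,10.1),(-15.4,-39.6,10.1)):
    manip.move_linear(W(x,y,z),attitude=rot(YAW+.2),feed=8); manip.sleep(.1);cst()
    f=toC(manip.current_wrist_force())
    if f[0]<-1.5 and abs(f[1])<1.5: break
E
```

```text
t 27.41 pc [-16.33 -39.     9.98] Fc [-0.5  -2.33  3.  ] Mc [-0.242  0.2    0.062] gap 18.7
t 27.76 pc [-16.34 -39.02   9.97] Fc [-2.06  0.66  2.05] Mc [0.128 0.31  0.016] gap 18.1
```

```bash
python3 - <<'E'
from h import *
manip.move_linear(W(-15.8,-39.5,10.25),feed=8); cst()
manip.gripper_open(); cst()
p=np.array(manip.current_eef_pos())
manip.move_linear(W(-16.3,-39,50),feed=80); cst()
manip.move_linear(W(-16.3,-39,150),feed=200)
manip.move_linear([480,0,200],feed=250); cst()
s=snap('top','top7'); crop(s,'f4',110,185,225,275,6.9)
s=snap('scene','scene7'); crop(s,'f5',320,160,425,230,7.5)
E
```

```text
t 28.01 pc [-16.32 -39.04  10.  ] Fc [-2.2   2.64  1.13] Mc [0.346 0.282 0.04 ] gap 18.4
t 28.67 pc [-15.71 -39.54  10.27] Fc [-0.32 -0.83  0.63] Mc [-0.016 -0.016 -0.017] gap 85.3
t 29.32 pc [-16.23 -39.    50.45] Fc [-0.57  0.24  0.9 ] Mc [-0.018  0.011  0.076] gap 85.2
t 31.04 pc [-133.54 -231.88  199.41] Fc [ 0.46  0.63 -0.24] Mc [ 0.044 -0.007 -0.039] gap 85.8
```

View pics/f4.png

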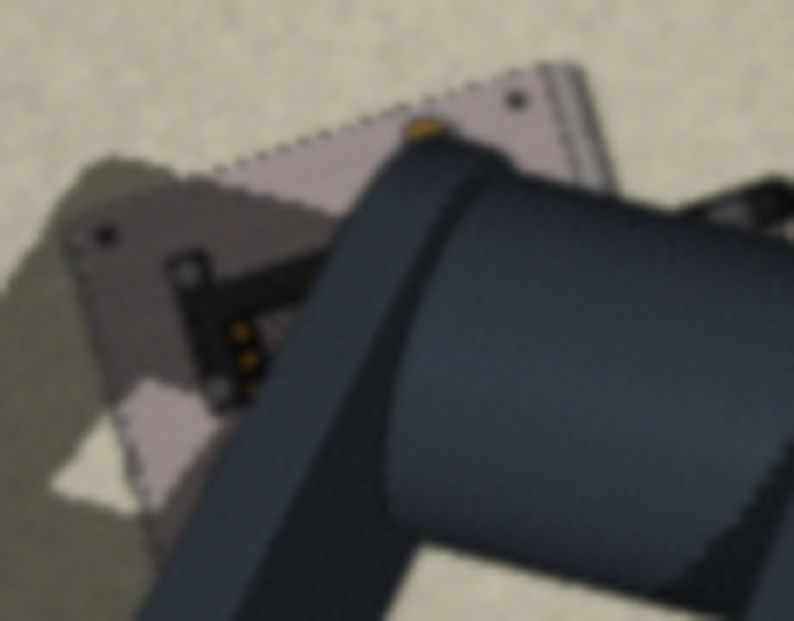

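View pics/f5.png

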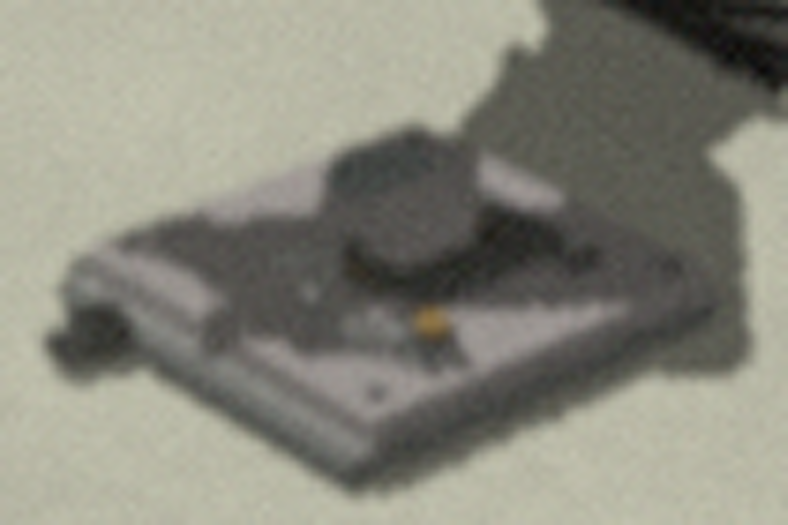

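Shadowed and half hidden: the board's +y pads show at (245,355) against the stop. I'll move the arm clear and look again.

```bash
python3 - <<'E'
from h import *
manip.move_joints([-78.1,30.2,82.1,0,67.7,-10.2]); cst()
s=snap('top','top8'); crop(s,'f6',125,200,185,250,13)
s=snap('scene','scene8')
E
```

```text
t 33.38 pc [-553.8  -697.93  202.95] Fc [-0.23  0.25 -0.68] Mc [-0.062  0.001  0.011] gap 85.5
```

View pics/f6.png

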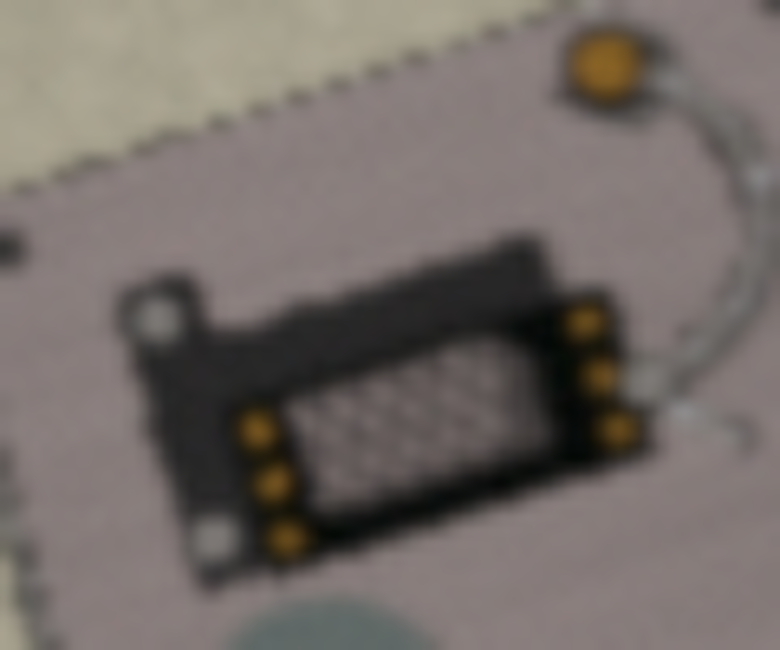

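View pics/top8.png

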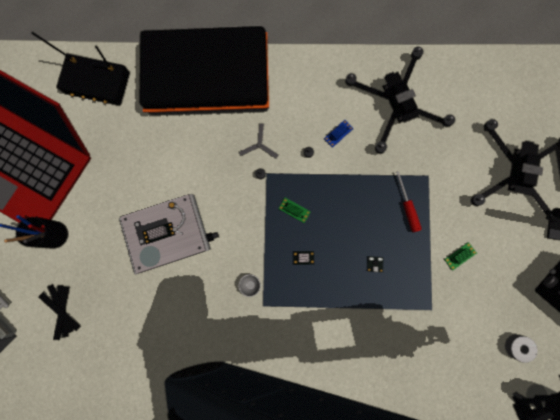

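```bash
python3 - <<'E'
from h import *
s=load('top8')
f=lambda u,v: toC(at_z(s,125+(u+.5)/13-.5,200+(v+.5)/13-.5,34)-[CX,CY,0])
A=np.mean([f(*p) for p in [(257,431),(272,484),(288,538)]],0);B=np.mean([f(*p) for p in [(586,322),(601,377),(619,430)]],0)
d=A-B; print((A+B)/2,np.degrees(np.arctan2(-d[0],d[1])),np.linalg.norm(d))
d=np.abs(s['color'].astype(int)-load('top0')['color']).sum(2); d=cv2.blur(d.astype(np.float32),(4,4)); n,_,st_,c=cv2.connectedComponentsWithStats((d>40).astype(np.uint8)); print(st_[1:])
E
```

```text
[-16.83236642 -37.4376805   34.        ] 0.08156858785986554 65.85988927731026
[[324 196  32  18 395]
 [178 211   4   4  10]
 [142 221  38  25 565]
 [192 275   3   3   8]
 [202 280   4   5  13]
 [156 285   4   9  25]
 [204 289   5  19  48]
 [154 299   1   1   1]
 [153 302   1   1   1]
 [325 307   6   4  17]
 [317 309   4   3   9]
 [382 311   4   4  11]
 [209 312   1   1   1]
 [286 313  10   9  43]
 [298 313   1   1   1]
 [301 312   1   2   2]
 [250 315   3   3   8]
 [390 316   3   3   6]
 [261 318   4   3  11]
 [328 319  10   4  26]
 [341 318   6   4  15]
 [319 321   3   2   6]
 [350 321   3   6   9]
 [312 323   4   7  19]
 [399 322   2   2   3]
 [425 326   5   6  18]
 [437 326   7   4  24]
 [352 330   2   2   3]
 [138 334   3   3   7]
 [426 338   3   4   7]
 [428 338  11   9  48]
 [446 341   5   5  14]
 [137 344   1   1   1]
 [353 345   3   3   7]
 [421 346   3   3   6]
 [327 348   3   3   7]
 [413 348   7   7  26]
 [320 350   1   2   2]
 [391 355  14   6  40]
 [284 357   2   2   3]
 [359 357   5   3  13]
 [367 356   8   4  25]
 [379 356   3   3   8]
 [384 356   1   1   1]
 [386 356   1   1   1]
 [410 356   5   3  13]
 [275 358   3   2   4]
 [343 359   2   2   3]
 [351 358   4   3   9]
 [256 361   2   2   4]
 [265 360   2   2   4]
 [325 361   1   3   3]
 [334 360   2   3   4]
 [233 363   5   3  12]
 [306 362   5   3  12]
 [316 362   1   2   2]
 [558 391   2   3   5]
 [531 408   6   3  17]
 [515 411   2   2   4]
 [549 419   2   1   2]]
```

```bash
python3 -c "
from plant import manip
manip.close_job(); print(manip.current_time())"
```

```text
the job is handed in; nothing more can be done
the job is handed in; nothing more can be done
```

The long board is loaded and the job was handed in at about 33.4 s on the robot's clock, under the 61 s limit. I drew the arm back with the board's end, lowered the board to the plate and eased it to the back rail and then the end stop. I opened the gripper only when the wrist readings showed contact with both edges.

**Last checks:**
- **Position:** the final top picture puts the board's middle at (-16.8, -37.4) mm from the corner, against the nominal (-17, -38). Its yaw is within 0.1° of the rail, and the arm's nose is on its free end. The 0.6 mm difference along the stop is within the 2 mm camera calibration.
- **Release:** opening the gripper left no lasting force on the wrist, and I saw no sign of a snap.
- **Other things:** comparing the top picture before and after, only the board, the holder and the arm's shadow changed.

**What went wrong or disagreed:**
- **Missed first grasp:** the gripper closed above the board without touching it. The real fingertips sit about 28 mm behind the reported TCP. I found this by touching the mat lightly, corrected for it, and the second grasp held.
- **Finger gap:** it read about 18.5 mm on the 20 mm block.
- **Forces while easing in:** the push against the plate briefly reached about 9 N as friction held the board. It reached about 6 N on the rail and on the stop. I backed these off to about 1–3 N before letting go.

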